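# Clamp a parting blade in its tool block

### The job

Lift the parting blade with the yellow tip out of the wooden rack and stand it on edge in the slot of the blue tool block, fully down on the slot floor, about centred along the slot, with the yellow tip at the end away from the wedge. Then slide the clamp bar up against the blade by its red knob, and push the brass wedge along behind the bar until it jams and stays tight. Leave the old black-ended blade in the rack and the other things on the bench where they are, and let go of everything.

Things in the scene. Friction and masses are not known exactly. Their poses are not given: they have to be found in the camera images.
- tool_block: blue steel block fixed to the bench; origin on the bench under it, z up. Base x -60 to +50, y -70 to +70 mm, 14 mm thick; a tongue and a 34 mm high rear rail (x -60 to -42) run on to y +133 and carry the wedge. Slot along y: far wall is the fixed jaw (face x +20, y -70 to +70), near wall two cheeks (face x +9, y 50 to 68 and -68 to -50); tops at z 38
- slot_mid (a point): middle of the slot's mouth: block x +14.5, y 0, z 38 mm. The slot is 11 mm wide, 24 mm deep (floor at z 14 mm), 140 mm long, open at both ends, mouth edges rounded 5 mm. The clamp bar lies between the two cheeks
- clamp_bar: steel clamp bar 90 mm long (block y -45 to +45), 24 mm high, top at z 38 mm. Slides only along the block's +x, 18 mm in all, with 1.2 N friction; stays where left. Origin under the red knob at slot floor level; front face 22 mm in +x of it, rear face a ramp. Fully open: origin at block x -22, y -32 mm; starts 0 to 4 mm from there; meets a blade lying against the jaw at x -10 mm
- bar_knob (a point): centre of the top of the red round knob on the clamp bar, 72 mm above the bench; the knob is 20 mm in diameter and reaches from z 38 to 72 mm
- wedge: brass thumb wedge 70 mm long, 22 mm high; slides only along the block's -y, 68 mm in all, 1.2 N friction. Origin under its tab at slot floor level; nose 52 mm in -y of it; ramp rises 9.3 mm over 70. Withdrawn: origin at block x -28, y +112 mm, starts 0 to 8 mm from there. Bar open: the nose hits the bar's end. Bar on blade: it jams from about y +62; pushed 8 to 15 N it stays tight by itself
- wedge_tab (a point): centre of the top of the wedge's upright tab, 70 mm above the bench; the tab is 24 mm in block x, 14 mm in block y and reaches from z 36 to 70 mm
- blade: the parting blade to clamp: flat bright steel bar 170 mm long (y), 8 mm thick (x), 52 mm high (z), 0.5 kg more or less, standing on its long edge in one of the rack's two grooves. Origin: middle of its lower edge. A yellow insert 22 mm long sits in the top corner at its -y end
- blade_tip (a point): top corner of the blade at the yellow end: 85 mm in -y and 52 mm up from the blade's origin
- old_blade: worn copper-brown blade of the same size with a black end, standing in the other groove; to be left
- rack: light wooden rack, fixed: 130 by 130 mm, 26 mm high; two grooves along its y axis at x -35 and +35 mm, each 11 mm wide, floor at z 10 mm, open at both ends. Origin: on the bench under its middle
- round_die: dark steel round die, 64 mm diameter, 22 mm high, loose on the bench beyond the rack; origin under its centre
- oil_can: red can, 64 mm diameter, 130 mm high, standing loose beyond the block; origin under its centre
- parts_bin: empty cardboard tray 120 by 160 by 50 mm, loose beyond the block; origin under its centre

How it is judged (in metres and radians):
On the way, in this order (a step that is already met when the one before it is completed fails the run):
1. the blade stands fully down in the slot, tip at the end away from the wedge (z of blade in the frame of tool_block below 0.017 m and x of blade in the frame of tool_block between 0.01 and 0.019 m and y of blade_tip in the frame of tool_block below -0.06 m and angle between the y axis of blade and the y axis of tool_block, either way round below 0.06 rad), for 0.2 s.
2. the clamp bar has been slid up to the blade (x of clamp_bar in the frame of tool_block above -0.0125 m), for 0.1 s.
At the end, for the whole second after the job is handed in: yellow-tipped blade on edge on the slot floor (3 mm), straight (0.05 rad), upright (0.08 rad), centred within 20 mm, tip away from the wedge; wedge presses bar and bar presses blade with over 3 N; old blade in its groove (25 mm); all let go, at rest (z of blade in the frame of tool_block between 0.011 and 0.017 m and x of blade in the frame of tool_block between 0.013 and 0.019 m and y of blade in the frame of tool_block between -0.02 and 0.02 m and y of blade_tip in the frame of tool_block below -0.06 m and angle between the y axis of blade and the y axis of tool_block, either way round below 0.05 rad and angle between blade's own z axis and vertical below 0.08 rad and contact force between clamp_bar and blade above 3 N and contact force between wedge and clamp_bar above 3 N and linear speed of blade below 0.02 m/s and z of old_blade in the frame of rack below 0.016 m and angle between old_blade's own z axis and vertical below 0.3 rad and distance of old_blade from where it was at the start of the episode below 0.025 m); the robot touches nothing.
It fails at once if the old blade is pulled out of the rack or pushed over (distance of old_blade from where it was at the start of the episode above 0.04 m or angle between old_blade's own z axis and vertical above 0.5 rad).
It fails at once if a bystander on the bench is pushed away (distance of any of round_die, oil_can, parts_bin from where it was at the start of the episode above 0.04 m).
It also fails if it takes over 61 s, if anything falls off the work surface, if the arm or the gripper's body presses on something with over 40 N, if the wrist force passes 120 N, or if a joint passes its speed limit or range.

### The arm

A 6-joint arm with a two-finger parallel gripper is mounted at the origin on the work surface. World frame = base frame: x ahead of the robot, y to its left, z up, the work surface at z = 0. Lengths are in mm, angles in rad, forces in N, time in s.
With the tool pointing down it reaches from about 275 to 725 mm from the base axis. Payload 5.6 kg.
Tool frame: the origin (TCP) lies at the very end of the fingers, on their centre line; the grasp point (between the pads) lies 19 mm behind it (arm.tcp_to_grasp is the distance from the TCP to the grasp point, in mm); z points along the fingers, y is the line along which they close (so a half turn about z gives the same grasp; the last joint's range is limited). The gripper opens to 85 mm and grips with 20 to 120 N. Pads are 22 mm wide; open, the fingers measure 114 mm over their backs; the gripper's body (76 mm by 85 mm) begins 54 mm behind the grasp point. The pads swing forward as they close: fully open they stand 13 mm farther back than shut.
Start: joints at [1.553, 0.255, 0.108, 0, -1.424, -0.285], TCP at [163.979, 524.98, 231.283] pointing down, gripper open.
Joint ranges: [-2.95, 2.95], [-1.21, 1.97], [-1.09, 1.5], [-2.87, 1.71], [-2.94, -0.07], [-3.05, 3.05]. Speed limits (rad/s): [2.57, 2.57, 3.14, 3.14, 3.14, 3.14].

### API

Orientations are given as a 3x3 rotation matrix whose columns are the frame's x, y, z axes.
In Python, from workcell import arm, vision, sign_off gives the robot as it stands. The module is installed in compiled form; this text tells all that it offers.
- The arm moves only by the shell command python3 -m crank 'ROWS' [FORCE]. ROWS is JSON, a list of rows, each a list of 7 numbers: the turn, a rotation vector about the tool's x, y, z in degrees, then the shift along the tool's x, y, z in mm, then the closure in counts, from 0 (fully open) to 255 (shut). In form: [[rx, ry, rz, dx, dy, dz, grip], ...]. A call has 1 to 8 rows; each row is the pose to reach, as a shift and turn from the pose commanded when the call began, along the tool's axes at that moment; what a row does not reach only later rows make up. A row lasts 1/12 s, in which the tool goes at most 41.7 mm and 7.16 degrees, less where a joint would pass 70% of its speed; a pose out of reach is approached as far as the arm can. A call with a gripper value outside its range is refused whole. The fingers move at their own pace and stop on an object; FORCE is the grip in N (left out, the last holds). Time passes only in rows, so rows that repeat a pose let the fingers close. It gives the time, the measured TCP pose, the force, the opening and the grip force at its end, in the units of the state.
- arm.state(): the state, without advancing time (a new reading comes with each control period).
- vision.grab_frame(name): name is "scene" or "top"; returns a dict with "pixels" (400x640x3 uint8, red, green, blue), "depth" (400x640 float32, mm along the optical axis (not along the pixel's ray), 0 where there is no reading), "fov_y" (degrees; the focal length in pixels is half the picture's height over the tangent of half this angle, whatever the lens; pixels are square), "cx", "cy" (the principal point, pixels), "D" ([k1, k2, p1, p2, k3] as OpenCV has them; the pictures are not rectified), "pose" (4x4, takes a point from camera to world coordinates). Camera axes: x right, y down, z forward; pixel columns grow to the right and rows downward; lengths in mm; the calibration is good to about 2 mm. A picture is of the moment at which its call begins.
- sign_off(): hands the job in; it is judged then, once.
The state is a dict: "time": time; "joint_positions": joint angles; "joint_velocities": joint speeds; "tau": joint torques, N m; "eef_pos": TCP position; "ee_rot": TCP orientation; "ft_force": force on the tool from outside, world axes, zero at the start; "torque": the same for the moment, N m; "width": opening from 0.0 (shut) to 1.0 (fully open); "gripper_force": force on a finger pad.
Only numpy, scipy, OpenCV 4.12 (cv2) and the standard library are available. Lean on these libraries where they do the work, as an engineer would, in place of code of your own. Each camera call takes 0.05 s, during which the arm holds its last target. There are 200 camera calls.

## Working session

There is one attempt and no reset: what is moved stays moved. The work goes in short steps, Python scripts to look and compute and a shell command to move; the robot and the scene stay as the last step left them, time stands still between calls to the robot, and variables do not carry over. Pictures are saved under pics/ and viewed, at most 10 in all, crops included, and the job is handed in when it is done.

```bash
mkdir -p pics; cat > h.py <<'E'
import numpy as np,cv2
from workcell import arm,vision
def grab(n):
    f=vision.grab_frame(n); H=f["pixels"].shape[0]; fl=H/2/np.tan(np.radians(f["fov_y"])/2)
    f["K"]=np.array([[fl,0,f["cx"]],[0,fl,f["cy"]],[0,0,1.]]); f["Dv"]=np.array(f["D"],float); return f
def ray(f,uv):
    p=cv2.undistortPoints(np.array(uv,float).reshape(-1,1,2),f["K"],f["Dv"]).reshape(-1,2)
    d=np.c_[p,np.ones(len(p))]; P=np.array(f["pose"]); return P[:3,3],d@P[:3,:3].T
def onz(f,uv,z):
    o,d=ray(f,uv); return o+d*((z-o[2])/d[:,2])[:,None]
def cloud(f):
    h,w=f["depth"].shape; v,u=np.mgrid[:h,:w]; o,d=ray(f,np.c_[u.ravel(),v.ravel()])
    return (o+d*f["depth"].reshape(-1,1)).reshape(h,w,3)
def save(f,n): cv2.imwrite(n,cv2.cvtColor(f["pixels"],cv2.COLOR_RGB2BGR))
E
python3 - <<'E'
from h import *
for n in("top","scene"):
    f=grab(n); save(f,f"pics/{n}0.png"); print(n,f["fov_y"],f["D"],np.round(f["pose"],3).tolist(),(f["depth"]>0).mean())
print(arm.state())
E
```

```text
top 43.4709995049451 [-0.13124824  0.          0.          0.          0.        ] [[-0.024, -0.989, 0.145, 426.305], [-1.0, 0.025, 0.0, -86.987], [-0.004, -0.145, -0.989, 1318.687], [0.0, 0.0, 0.0, 1.0]] 0.99593359375
scene 55.8662432968303 [-0.0384477  0.         0.         0.         0.       ] [[-0.379, 0.676, -0.633, 1200.383], [0.926, 0.274, -0.261, 152.679], [-0.003, -0.684, -0.729, 746.336], [0.0, 0.0, 0.0, 1.0]] 0.99585546875
{'time': 0.1, 'joint_positions': array([ 1.55258940e+00,  2.55727024e-01,  1.07133056e-01, -4.08811470e-04,
       -1.42390401e+00, -2.84589941e-01]), 'joint_velocities': array([-0.00055878, -0.00216413,  0.00152564, -0.00050642, -0.000297  ,
        0.00045226]), 'tau': array([-2.54660008e-03, -3.87602019e+01,  2.38477546e+01,  5.37795246e+00,
       -3.71843882e-03,  2.73288245e-07]), 'eef_pos': array([163.83103028, 524.57248143, 230.4672484 ]), 'ee_rot': array([[ 9.54488295e-01, -2.98248060e-01, -4.35321654e-04],
       [-2.98248364e-01, -9.54486796e-01, -1.69399019e-03],
       [ 8.97205176e-05,  1.74672778e-03, -9.99998470e-01]]), 'ft_force': array([ 0.49426471, -0.38504284,  0.21601384]), 'torque': array([ 0.02615207,  0.02212136, -0.00375421]), 'gripper_force': 0.0, 'width': 1.0021007381682117}
```

View pics/top0.png

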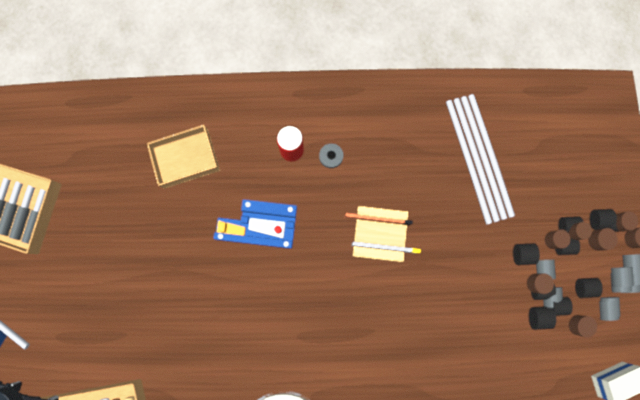

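View pics/scene0.png

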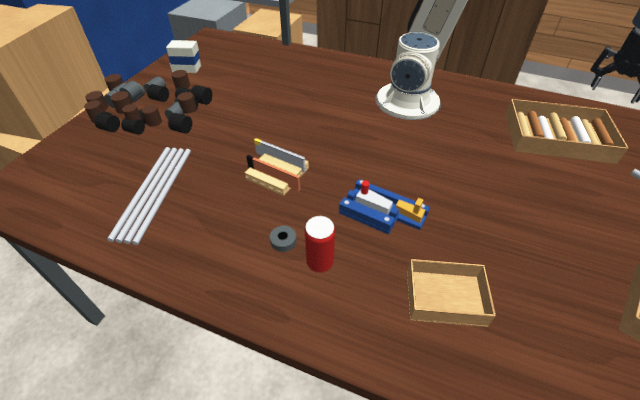

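The top view shows the tool block at about (258,224) with the red knob at (278,230), the wedge tab at (222,228) on the left, and the rack at (381,234). The bright blade runs from (353,243) to (420,250) with its yellow tip on the right (−y). The old blade is the upper one. The tip is already at the end that must face away from the wedge.

```bash
cat > m.py <<'E'
from h import *
def meas(n,off=(0,0),verbose=True):
    f=grab(n); C=cloud(f); hsv=cv2.cvtColor(f["pixels"],cv2.COLOR_RGB2HSV); h,s,v=[hsv[...,i].astype(int) for i in range(3)]
    near=(C[...,0]>200)&(C[...,0]<620)&(C[...,1]>-350)&(C[...,1]<250)
    def pca(m,z=None):
        vv,uu=np.nonzero(m)
        P=onz(f,np.c_[uu,vv],z) if z else C[m]
        c=P[:,:2].mean(0); r=cv2.minAreaRect(P[:,:2].astype(np.float32))
        w,V=np.linalg.eigh(np.cov(P[:,:2].T)); a=np.degrees(np.arctan2(V[1,1],V[0,1]))
        return len(P),np.round(c,1),"z",np.round(np.percentile(C[m][:,2],[5,50,95]),1),"pca deg",round(a%180,1),"rect",np.round(r[0],1),np.round(r[1],1),round(r[2],1)
    Z=C[...,2]
    rk=(C[...,1]<-50)|True
    blue=near&(h>95)&(h<130)&(s>120)
    red=near&((h<6)|(h>174))&(s>170)&(v>110)&(C[...,0]<470)
    yel=near&(h>18)&(h<32)&(s>150)&(v>120)
    bright=near&(s<60)&(C[...,1]<-120)&(v>120)
    for k,m,z in[("blue z>30",blue&(Z>30)&(Z<45),38),("blue low",blue&(Z>5)&(Z<22),14),("knobtop",red&(Z>66),72),("yellow left tabtop",yel&(C[...,1]>-100)&(Z>62),70),("tip",yel&(C[...,1]<-150),62),("blade z>55",near&(C[...,1]<-100)&(Z>54)&(Z<75)&(C[...,0]<440),62),("all z>54",near&(C[...,1]<-130)&(Z>54)&(Z<75),62),("bright",bright,62)]:
        if m.sum()>3: print(k,*pca(m,z))
        else: print(k,m.sum())
    return f,C
if __name__=="__main__":
    for n in("top","scene"):
        print(n); f,C=meas(n)
        # old/new by x
        if n=="top": c=f["pixels"][185:270,200:440]; cv2.imwrite("pics/crop1.png",cv2.resize(cv2.cvtColor(c,cv2.COLOR_RGB2BGR),None,fx=3.3,fy=3.3,interpolation=cv2.INTER_CUBIC))
E
python3 m.py
```

```text
top
blue z>30 1100 [550.7  41.1] z [32.1 37.7 42.4] pca deg 111.1 rect [551.5  61.2] [200.9 109.4] 82.1
blue low 567 [543.9  37.1] z [10.7 15.4 19.7] pca deg 79.6 rect [546.2  62.1] [200.2  61.6] 82.2
knobtop 2
yellow left tabtop 30 [536.3 136.6] z [65.5 70.1 73.2] pca deg 170.3 rect [537.6 139.8] [15.2 20.1] 88.7
tip 25 [ 468.3 -342.7] z [31.  63.8 67.3] pca deg 77.5 rect [ 468.3 -343.6] [12.8 10. ] 88.2
blade z>55 0
all z>54 466 [ 515.8 -261.1] z [57.4 63.1 67.3] pca deg 67.8 rect [ 514.4 -259.6] [192.3  79.1] 82.0
bright 710 [ 496.8 -256.7] z [23.1 29.  65.6] pca deg 3.1 rect [ 512.2 -263.2] [149.8 121.9] 81.8
scene
blue z>30 877 [563.7  40.2] z [31.3 36.2 39.3] pca deg 110.0 rect [557.7  62.6] [201.7 112.1] 82.1
blue low 470 [573.7  72.1] z [ 7.  13.3 20.3] pca deg 99.8 rect [560.   62.5] [200.9 104.3] 82.3
knobtop 0
yellow left tabtop 38 [540.4 141.5] z [67.2 69.5 71.3] pca deg 172.9 rect [543.4 141.2] [12.8 29.8] 86.9
tip 21 [ 473.2 -339.7] z [51.3 59.9 62.6] pca deg 35.7 rect [ 473.2 -339.1] [24.5 11. ] 40.3
blade z>55 0
all z>54 426 [ 519.7 -256.3] z [54.9 60.4 63.3] pca deg 65.5 rect [ 517.9 -257.8] [196.9  85.2] 81.1
bright 170 [ 488.3 -240.6] z [-0.9 60.3 63.3] pca deg 73.7 rect [ 495.6 -246. ] [179.   49.3] 75.8
```

View pics/crop1.png

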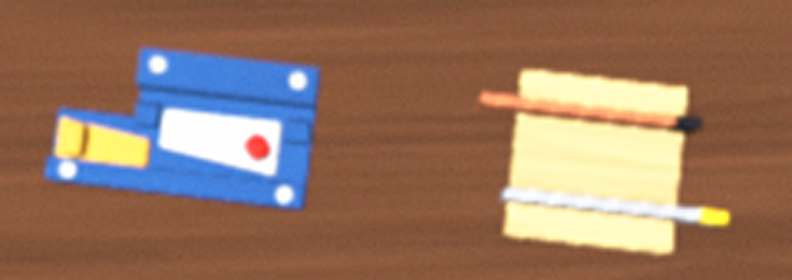

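The crop shows the slot as the dark line between the jaw strip and the white clamp bar, the knob at (257,147), the tab at (70,140), and the blade line from (505,195) to (728,217). Next I fit the edges precisely.

```bash
cat > fit.py <<'E'
from h import *
f=grab("top"); hsv=cv2.cvtColor(f["pixels"],cv2.COLOR_RGB2HSV); h,s,v=[hsv[...,i].astype(int) for i in range(3)]
def line(P):
    vx,vy,x,y=cv2.fitLine(P[:,:2].astype(np.float32),cv2.DIST_HUBER,0,.01,.01).ravel()
    if vy<0: vx,vy=-vx,-vy
    return np.array([x,y]),np.degrees(np.arctan2(vy,vx))
roi=np.zeros(h.shape,bool)
# blade
r=roi.copy(); r[238:256,350:405]=1
m=r&(s<45)&(v>110); vv,uu=np.nonzero(m)
pts=np.array([[u,np.mean(vv[uu==u])] for u in np.unique(uu) if 1<=(uu==u).sum()<=5])
c,a=line(onz(f,pts,62)); print("blade line",c,a,len(pts),"vpix",pts[:3],pts[-3:])
r=roi.copy(); r[240:260,405:430]=1
y=r&(h>15)&(h<35)&(s>150)&(v>150); vv,uu=np.nonzero(y); T=onz(f,np.c_[uu,vv],62)
d=np.array([np.cos(np.radians(a)),np.sin(np.radians(a))]); ends=((T[:,:2]-c)@d); print("yellow extent along",ends.min(),ends.max(), "px",uu.min(),uu.max())
L=onz(f,[[pts[0,0]-.5,pts[0,1]]],62)[0,:2]; print("left end",(L-c)@d)
# jaw far edge
b=(h>95)&(h<130)&(s>100)
E=[]
for u in range(248,294):
    col=np.nonzero(b[190:250,u])[0]
    if len(col): E.append([u,190+col[0]-.5])
c2,a2=line(onz(f,E,38)); print("jaw far edge",c2,a2)
vv,uu=np.nonzero(b[190:250,205:305]); vv+=190;uu+=205
Q=[[uu[vv==k].min()-.5,k] for k in range(203,212)]; c3,_=line(onz(f,Q,38)); print("jaw +y end",c3)
vv2,uu2=np.nonzero(((h<8)|(h>172))&(s>150)&(np.mgrid[:400,:640][1]>265)&(np.mgrid[:400,:640][1]<292)&(np.mgrid[:400,:640][0]>220)&(np.mgrid[:400,:640][0]<240))
print("knob px",uu2.mean(),vv2.mean(),len(uu2),onz(f,[[uu2.mean(),vv2.mean()]],68)[0])
ex=np.array([np.sin(np.radians(a2)),-np.cos(np.radians(a2))]); ey=np.array([-ex[1],ex[0]])
o=ex*(c2@ex-50)+ey*(c3@ey-70); print("block origin",o,"yaw",a2-90,"slotmid",o+14.5*ex)
k=onz(f,[[uu2.mean(),vv2.mean()]],68)[0,:2]-o; print("knob in block",k@ex,k@ey)
E
python3 fit.py
```

```text
blade line [ 481.2583  -249.31075] 82.05996 53 vpix [[352.  243.5]
 [353.  243.5]
 [354.  243.5]] [[402.  248.5]
 [403.  248.5]
 [404.  249. ]]
yellow extent along -109.35300740082391 -88.27745929871551 px 413 421
left end 66.45375859627879
jaw far edge [601.3833    19.917988] 82.21083
jaw +y end [591.355     94.850044]
knob px 277.67857142857144 229.25 28 [5.28969792e+02 3.37660032e-01 6.80000000e+01]
block origin [552.2352    29.549393] yaw -7.7891693 slotmid [566.60144   27.584232]
knob in block -19.091761281349907 -32.09533673701806
```

```bash
python3 -m crank '[[0,0,80,0,0,0,128],[0,0,80,0,0,0,128],[0,0,80,0,0,0,128],[0,0,80,0,0,0,128],[0,0,80,0,0,0,128],[0,0,80,0,0,0,128],[0,0,80,0,0,0,128],[0,0,80,0,0,0,128]]'
```

```text
time: 0.92
eef_pos: [163.9, 524.9, 231.1]
ee_rot: [[0.259, -0.966, -0.0], [-0.966, -0.259, -0.0], [0.0, 0.0, -1.0]]
ft_force: [-0.3, 0.7, -0.2]
width: 0.497
gripper_force: 0.0
```

```bash
cat > rel.py <<'E'
import sys
from h import *
def rel(t,ydeg,base=None):
    s=arm.state(); R=np.array(s["ee_rot"]); p=s["eef_pos"]
    a=np.radians(ydeg); y=np.array([np.cos(a),np.sin(a),0]); z=np.array([0,0,-1.]); Rt=np.c_[np.cross(y,z),y,z]
    print("rot",np.round(np.degrees(cv2.Rodrigues(R.T@Rt)[0].ravel()),2),"shift",np.round(R.T@(np.array(t)-p),2))
rel(list(map(float,sys.argv[1:4])),float(sys.argv[4]))
E
python3 rel.py 478.3 -270.6 150 172.06
```

```text
rot [ 1.000e-02 -2.000e-02  2.294e+01] shift [849.7  -97.79  81.37]
```

```bash
python3 -m crank '[[0,0,23,40,-5,0,128],[0,0,23,80,-9,0,128],[0,0,23,120,-14,0,128],[0,0,23,160,-18,0,128],[0,0,23,200,-23,0,128],[0,0,23,240,-28,0,128],[0,0,23,280,-32,0,128],[0,0,23,320,-37,0,128]]' && python3 rel.py 478.3 -270.6 150 172.06
```

```text
time: 1.58
eef_pos: [284.4, 224.3, 231.4]
ee_rot: [[-0.132, -0.991, 0.0], [-0.991, 0.132, 0.001], [-0.001, -0.0, -1.0]]
ft_force: [1.3, 0.9, 0.3]
width: 0.499
gripper_force: 0.0
rot [-0.01  0.04  0.35] shift [ 464.95 -257.56   81.15]
```

```bash
python3 -m crank '[[0,0,0.3,35,-19,6,128],[0,0,0.3,70,-38,12,128],[0,0,0.3,105,-57,18,128],[0,0,0.3,140,-76,24,128],[0,0,0.3,175,-95,30,128],[0,0,0.3,210,-114,36,128],[0,0,0.3,245,-133,42,128],[0,0,0.3,280,-152,48,128]]' && python3 -m crank '[[0,0,0,35,-19,6,128],[0,0,0,70,-38,12,128],[0,0,0,105,-57,18,128],[0,0,0,140,-76,24,128],[0,0,0,175,-95,30,128],[0,0,0,185,-104,33,128],[0,0,0,185,-104,33,128],[0,0,0,185,-104,33,128]]' && python3 rel.py 478.3 -270.6 90 172.06
python3 - <<'E'
from h import *
for n,(a,b,c,d) in {"scene":(90,240,200,400),"top":(170,300,310,510)}.items():
    f=grab(n); cv2.imwrite(f"pics/h_{n}.png",cv2.resize(cv2.cvtColor(f["pixels"][a:b,c:d],cv2.COLOR_RGB2BGR),None,fx=3.5,fy=3.5,interpolation=cv2.INTER_CUBIC))
E
```

```text
time: 2.25
eef_pos: [398.0, -73.7, 183.3]
ee_rot: [[-0.138, -0.99, 0.001], [-0.99, 0.138, 0.0], [-0.0, -0.001, -1.0]]
ft_force: [0.3, 1.6, 1.1]
width: 0.498
gripper_force: 0.0
time: 2.92
eef_pos: [474.9, -269.7, 149.3]
ee_rot: [[-0.14, -0.99, -0.002], [-0.99, 0.14, 0.001], [-0.0, 0.002, -1.0]]
ft_force: [-0.8, -0.5, 0.7]
width: 0.499
gripper_force: 0.0
rot [ 0.1   0.02 -0.11] shift [ 0.44 -3.62 59.33]
```

View pics/h_scene.png

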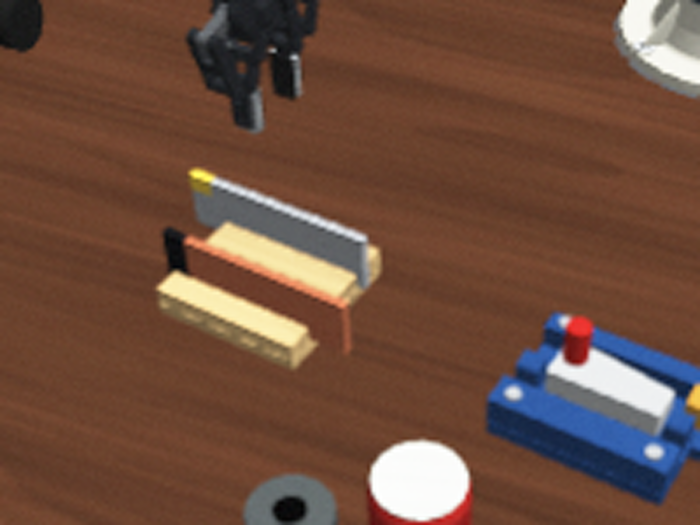

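The gripper hangs above the blade. Blade top ends are at crop (190,176) and (367,237). I use these as the second measurement of the blade's centre.

```bash
python3 - <<'E'
from h import *
f=grab("scene"); P=onz(f,np.array([[193,174],[366,236]])/3.5+[200,90],62)[:,:2]; print(P,P.mean(0),np.linalg.norm(P[1]-P[0]))
E
python3 -m crank '[[0,0,0,0,-3.6,20,128],[0,0,0,0,-3.6,40,128],[0,0,0,0,-3.6,60,128],[0,0,0,0,-3.6,60,128],[0,0,0,0,-3.6,60,128]]'
```

```text
[[ 468.22676029 -349.75500623]
 [ 486.13890621 -185.00580132]] [ 477.18283325 -267.38040377] 165.72008173645168
time: 3.48
eef_pos: [478.3, -268.9, 90.5]
ee_rot: [[-0.137, -0.991, -0.001], [-0.991, 0.137, 0.0], [0.0, 0.001, -1.0]]
ft_force: [0.7, 0.4, 0.0]
width: 0.494
gripper_force: 0.0
```

```bash
python3 -m crank '[[0,0,0,0,0,25,128],[0,0,0,0,0,50,128],[0,0,0,0,0,50,128],[0,0,0,0,0,50,128],[0,0,0,0,0,50,255],[0,0,0,0,0,50,255],[0,0,0,0,0,50,255],[0,0,0,0,0,50,255]]' 60 && python3 -m crank '[[0,0,0,0,0,0,255],[0,0,0,0,0,0,255],[0,0,0,0,0,0,255],[0,0,0,0,0,0,255]]'
```

```text
time: 4.15
eef_pos: [478.5, -269.8, 42.2]
ee_rot: [[-0.138, -0.99, -0.0], [-0.99, 0.138, -0.001], [0.001, -0.0, -1.0]]
ft_force: [-3.5, 2.2, 8.2]
width: 0.077
gripper_force: 58.9
time: 4.48
eef_pos: [478.5, -269.8, 42.3]
ee_rot: [[-0.138, -0.99, 0.0], [-0.99, 0.138, -0.001], [0.001, -0.0, -1.0]]
ft_force: [-4.7, 3.2, 8.6]
width: 0.076
gripper_force: 58.9
```

```bash
python3 -m crank '[[0,0,0,0,0,-15,255],[0,0,0,0,0,-35,255],[0,0,0,0,0,-60,255],[0,0,0,0,0,-90,255],[0,0,0,0,0,-100,255],[0,0,0,0,0,-100,255],[0,0,0,0,0,-100,255]]' 60 && python3 rel.py 566.6 27.6 140 172.2
```

```text
time: 5.07
eef_pos: [478.3, -268.9, 139.2]
ee_rot: [[-0.139, -0.99, -0.001], [-0.99, 0.139, 0.002], [-0.002, 0.001, -1.0]]
ft_force: [-1.4, 0.1, -7.1]
width: 0.076
gripper_force: 59.3
rot [ 0.05  0.09 -0.18] shift [-305.92  -46.31   -0.41]
```

```bash
python3 - <<'E'
from h import *
f=grab("scene"); cv2.imwrite(f"pics/l_scene.png",cv2.resize(cv2.cvtColor(f["pixels"][60:260,160:400],cv2.COLOR_RGB2BGR),None,fx=2.9,fy=2.9,interpolation=cv2.INTER_CUBIC))
E
```

```text
(no output)
```

View pics/l_scene.png

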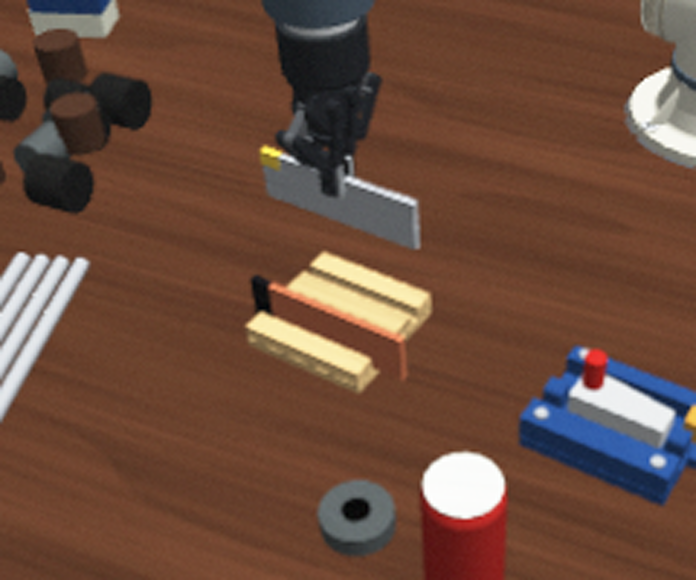

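The blade is held upright near its middle, clear of the rack, and the old blade hasn't moved. I carry it to the slot.

```bash
python3 -m crank '[[0,0,-0.2,-30,-4.5,0,255],[0,0,-0.2,-65,-10,0,255],[0,0,-0.2,-102,-15.5,0,255],[0,0,-0.2,-140,-21,0,255],[0,0,-0.2,-178,-27,0,255],[0,0,-0.2,-216,-33,0,255],[0,0,-0.2,-254,-38.5,0,255],[0,0,-0.2,-285,-43,0,255]]' && python3 -m crank '[[0,0,0,-15,-2.3,0,255],[0,0,0,-21,-3.3,0,255],[0,0,0,-21,-3.3,0,255],[0,0,0,-21,-3.3,0,255]]' && python3 rel.py 566.6 27.6 80 172.2
cat > look.py <<'E'
from h import *
import sys
f=grab("top"); hsv=cv2.cvtColor(f["pixels"],cv2.COLOR_RGB2HSV); C=cloud(f)
g=grab("scene")
a=cv2.resize(f["pixels"][175:275,190:350],None,fx=4,fy=4,interpolation=cv2.INTER_CUBIC)[:,:400*1]
a=cv2.resize(f["pixels"][180:270,205:325],(400,300),interpolation=cv2.INTER_CUBIC)
b=cv2.resize(g["pixels"][150:240,325:445],(400,300),interpolation=cv2.INTER_CUBIC)
cv2.imwrite(sys.argv[1],cv2.cvtColor(np.hstack([a,b]),cv2.COLOR_RGB2BGR))
E
python3 look.py pics/s1.png
```

```text
time: 5.78
eef_pos: [559.7, 9.3, 137.5]
ee_rot: [[-0.134, -0.991, -0.004], [-0.991, 0.134, 0.0], [0.001, 0.004, -1.0]]
ft_force: [0.3, -0.7, -6.3]
width: 0.073
gripper_force: 59.2
time: 6.12
eef_pos: [565.9, 26.3, 138.8]
ee_rot: [[-0.135, -0.991, -0.003], [-0.991, 0.135, -0.001], [0.001, 0.003, -1.0]]
ft_force: [0.1, -0.5, -7.1]
width: 0.077
gripper_force: 59.2
rot [ 0.17 -0.08  0.05] shift [-1.42 -0.72 58.83]
```

View pics/s1.png

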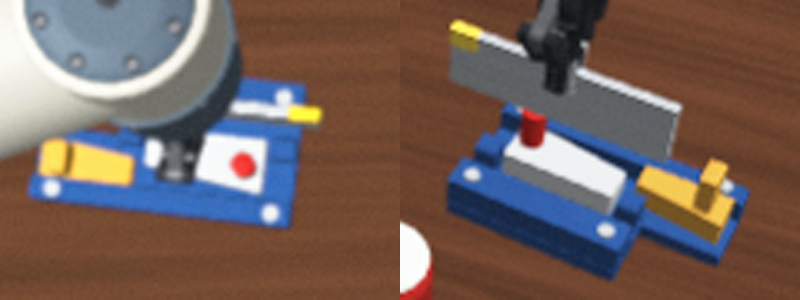

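The blade hangs over the block parallel to the slot, with the yellow tip on the −y side and the wedge on the +y side. I go down in steps and watch the force.

```bash
python3 -m crank '[[0,0,0,-1.4,-0.7,20,255],[0,0,0,-1.4,-0.7,40,255],[0,0,0,-1.4,-0.7,60,255],[0,0,0,-1.4,-0.7,66,255],[0,0,0,-1.4,-0.7,70,255],[0,0,0,-1.4,-0.7,72,255],[0,0,0,-1.4,-0.7,72,255]]' && python3 rel.py 566.6 27.6 50 172.2
```

```text
time: 6.8
eef_pos: [568.3, 28.0, 69.1]
ee_rot: [[-0.135, -0.991, 0.001], [-0.991, 0.135, -0.0], [-0.0, -0.001, -1.0]]
ft_force: [0.7, 0.0, -6.3]
width: 0.076
gripper_force: 59.3
rot [-0.08  0.01  0.03] shift [ 0.61  1.7  19.06]
```

```bash
python3 -m crank '[[0,0,0,0.6,1.5,4,255],[0,0,0,0.6,1.5,8,255],[0,0,0,0.6,1.5,12,255],[0,0,0,0.6,1.5,16,255],[0,0,0,0.6,1.5,19,255],[0,0,0,0.6,1.5,21,255],[0,0,0,0.6,1.5,21,255]]'
```

```text
time: 7.38
eef_pos: [566.0, 27.9, 46.8]
ee_rot: [[-0.135, -0.991, -0.001], [-0.991, 0.135, -0.0], [0.0, 0.001, -1.0]]
ft_force: [-0.3, 0.7, -6.1]
width: 0.074
gripper_force: 59.3
```

```bash
python3 -m crank '[[0,0,0,0,0,1,255],[0,0,0,0,0,2,255],[0,0,0,0,0,2.5,255],[0,0,0,0,0,2.5,255]]'
```

```text
time: 7.72
eef_pos: [566.6, 28.0, 46.4]
ee_rot: [[-0.134, -0.991, 0.001], [-0.991, 0.134, -0.0], [-0.0, -0.001, -1.0]]
ft_force: [-4.5, 0.6, 4.9]
width: 0.08
gripper_force: 61.0
```

```bash
python3 -m crank '[[0,0,0,0,0,-0.5,190],[0,0,0,0,0,-0.5,160],[0,0,0,0,0,-0.5,160],[0,0,0,0,0,-0.5,160],[0,0,0,0,0,-20,160],[0,0,0,0,0,-50,160],[0,0,0,0,0,-80,160],[0,0,0,0,0,-80,255]]' && python3 look.py pics/s2.png; python3 - <<'E'
from h import *
o=np.array([552.2,29.5]); a=np.radians(-7.8); ex=np.array([np.cos(a),np.sin(a)]); ey=np.array([-ex[1],ex[0]])
s=arm.state()
for q,z in(((-46,-32),60),((-28,140),60)): print(q,np.round(o+q[0]*ex+q[1]*ey,1))
f=grab("scene");C=cloud(f);m=(abs(C[...,0]-560)<60)&(abs(C[...,1]-30)<110)&(C[...,2]>55)&(C[...,2]<85)
q=(C[m][:,:2]-o); bx=q@ex;by=q@ey; k=(bx>5)&(bx<35); print("blade top pts",k.sum(),np.percentile(bx[k],[10,50,90]),by[k].min(),by[k].max(),np.percentile(C[m][k][:,2],[50,90,99]))
E
```

```text
time: 8.38
eef_pos: [570.2, 28.1, 131.5]
ee_rot: [[-0.134, -0.991, 0.012], [-0.991, 0.134, 0.001], [-0.002, -0.011, -1.0]]
ft_force: [0.8, -0.4, 1.7]
width: 0.245
gripper_force: 0.0
(-46, -32) [502.3   4. ]
(-28, 140) [543.5 172. ]
blade top pts 341 [12.45193571 17.02918383 19.01832806] -83.5343491249793 84.6021144823159 [63.9139543  66.67515688 67.98245593]
```

View pics/s2.png

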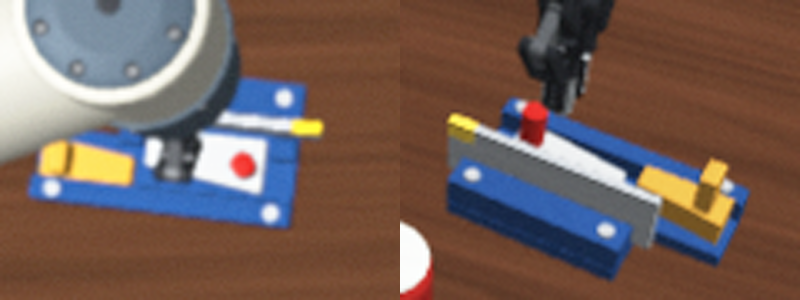

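The blade sits in the slot at block x≈16 to 17, centred (y −83.5 to +84.6) with its top at z≈66. The knob is next to it at right-panel (533,122). I close the gripper and move it behind the knob.

```bash
python3 rel.py 492.4 5.4 110 172.2
```

```text
rot [-0.02  0.03  0.05] shift [32.47 70.08 14.72]
```

```bash
python3 -m crank '[[0,0,0,16,34,0,255],[0,0,0,32,70,0,255],[0,0,0,32,70,15,255],[0,0,0,32,70,15,255],[0,0,0,32,70,15,255]]' && python3 rel.py 492.4 5.4 50 172.2
```

```text
time: 8.95
eef_pos: [491.8, 5.4, 108.9]
ee_rot: [[-0.135, -0.991, -0.002], [-0.991, 0.135, -0.001], [0.001, 0.002, -1.0]]
ft_force: [0.1, 1.0, -0.3]
width: 0.002
gripper_force: 0.0
rot [ 0.12 -0.07  0.06] shift [-0.18 -0.75 58.87]
```

```bash
python3 -m crank '[[0,0,0,0,-0.7,30,255],[0,0,0,0,-0.7,58,255],[0,0,0,0,-0.7,58,255],[0,0,0,0,-0.7,58,255],[0,0,0,0,-4,58,255],[0,0,0,0,-8,58,255],[0,0,0,0,-12,58,255],[0,0,0,0,-12,58,255]]' && python3 -m crank '[[0,0,0,0,-2,0,255],[0,0,0,0,-4,0,255],[0,0,0,0,-6,0,255],[0,0,0,0,-8,0,255],[0,0,0,0,-8,0,255]]'
```

```text
time: 9.62
eef_pos: [506.1, 4.2, 52.9]
ee_rot: [[-0.135, -0.991, 0.003], [-0.991, 0.135, 0.0], [-0.001, -0.002, -1.0]]
ft_force: [0.6, 1.1, 0.5]
width: 0.003
gripper_force: 0.0
time: 10.03
eef_pos: [512.3, 2.9, 51.8]
ee_rot: [[-0.135, -0.991, -0.001], [-0.991, 0.135, -0.0], [0.0, 0.001, -1.0]]
ft_force: [-1.5, 1.0, 1.2]
width: -0.0
gripper_force: 0.6
```

```bash
python3 -m crank '[[0,0,0,0,-1.5,0,255],[0,0,0,0,-3,0,255],[0,0,0,0,-4.5,0,255],[0,0,0,0,-6,0,255],[0,0,0,0,-6,0,255]]' && python3 -m crank '[[0,0,0,0,-1,0,255],[0,0,0,0,-2,0,255],[0,0,0,0,-2,0,255]]'
```

```text
time: 10.45
eef_pos: [514.0, 2.5, 51.5]
ee_rot: [[-0.136, -0.991, -0.008], [-0.991, 0.136, 0.001], [0.001, 0.008, -1.0]]
ft_force: [-17.1, 5.9, 13.4]
width: 0.003
gripper_force: 8.8
time: 10.7
eef_pos: [514.2, 2.4, 51.5]
ee_rot: [[-0.136, -0.991, -0.011], [-0.991, 0.136, 0.001], [0.001, 0.011, -1.0]]
ft_force: [-22.4, 8.5, 19.9]
width: -0.002
gripper_force: 12.2
```

```bash
python3 -m crank '[[0,0,0,0,6,0,255],[0,0,0,0,14,0,255],[0,0,0,0,14,-30,255],[0,0,0,0,14,-65,255],[0,0,0,0,14,-65,255],[0,0,0,0,14,-65,255]]' && python3 rel.py 543.8 174 115 172.2; python3 fit.py | grep knob
```

```text
time: 11.2
eef_pos: [508.3, 4.2, 119.0]
ee_rot: [[-0.134, -0.991, 0.006], [-0.991, 0.134, 0.001], [-0.002, -0.006, -1.0]]
ft_force: [-0.4, 0.5, 0.1]
width: -0.001
gripper_force: 0.0
rot [-0.34  0.12  0.07] shift [-173.02  -12.35    4.47]Traceback (most recent call last):
  File "fit.py", line 12, in <module>
    c,a=line(onz(f,pts,62)); print("blade line",c,a,len(pts),"vpix",pts[:3],pts[-3:])
             ~~~^^^^^^^^^^
  File "h.py", line 10, in onz
    o,d=ray(f,uv); return o+d*((z-o[2])/d[:,2])[:,None]
        ~~~^^^^^^
  File "h.py", line 7, in ray
    p=cv2.undistortPoints(np.array(uv,float).reshape(-1,1,2),f["K"],f["Dv"]).reshape(-1,2)
      ~~~~~~~~~~~~~~~~~~~^^^^^^^^^^^^^^^^^^^^^^^^^^^^^^^^^^^^^^^^^^^^^^^^^^^
cv2.error: OpenCV(4.12.0) /io/opencv/modules/calib3d/src/undistort.dispatch.cpp:347: error: (-215:Assertion failed) CV_IS_MAT(_src) && CV_IS_MAT(_dst) && (_src->rows == 1 || _src->cols == 1) && (_dst->rows == 1 || _dst->cols == 1) && _src->cols + _src->rows - 1 == _dst->rows + _dst->cols - 1 && (CV_MAT_TYPE(_src->type) == CV_32FC2 || CV_MAT_TYPE(_src->type) == CV_64FC2) && (CV_MAT_TYPE(_dst->type) == CV_32FC2 || CV_MAT_TYPE(_dst->type) == CV_64FC2) in function 'cvUndistortPointsInternal'
```

Now over to behind the wedge tab, then a measurement of the tab and knob from the scene camera.

```bash
python3 -m crank '[[0,0,0,-35,-2.5,0,255],[0,0,0,-72,-5,0,255],[0,0,0,-110,-8,0,255],[0,0,0,-145,-10,4,255],[0,0,0,-173,-12,4,255],[0,0,0,-173,-12,4,255],[0,0,0,-173,-12,4,255]]' && python3 rel.py 543.8 174 50 172.2
cat > bk.py <<'E'
from h import *
o=np.array([552.2,29.5]); a=np.radians(-7.8); ex=np.array([np.cos(a),np.sin(a)]); ey=np.array([-ex[1],ex[0]])
f=grab("scene"); C=cloud(f); hsv=cv2.cvtColor(f["pixels"],cv2.COLOR_RGB2HSV); h,s,v=[hsv[...,i].astype(int) for i in range(3)]
Q=C[...,:2]-o; X=Q@ex; Y=Q@ey; Z=C[...,2]; ins=(X>-70)&(X<40)&(Y>-110)&(Y<140)
def rep(n,m):
    if m.sum(): print(n,m.sum(),"x",np.round([X[m].min(),X[m].mean(),X[m].max()],1),"y",np.round([Y[m].min(),Y[m].mean(),Y[m].max()],1),"zmax",round(Z[m].max(),1))
rep("knob",ins&((h<8)|(h>172))&(s>150)&(Z>66)&(Z<78)); rep("tab",ins&(h>12)&(h<32)&(s>120)&(Z>64)&(Z<75)&(Y>20))
rep("blade",ins&(X>5)&(X<30)&(Z>58)&(Z<75)); p=arm.state()["eef_pos"][:2]-o; print("tcp in block",p@ex,p@ey)
E
python3 bk.py
```

```text
time: 11.83
eef_pos: [541.0, 174.6, 110.9]
ee_rot: [[-0.133, -0.991, -0.002], [-0.991, 0.133, -0.001], [0.002, 0.002, -1.0]]
ft_force: [-0.2, -0.6, 0.1]
width: -0.002
gripper_force: 0.0
rot [ 0.12 -0.09  0.17] shift [ 0.16 -2.99 60.94]
knob 41 x [-19.3  -8.4   0.8] y [-39.  -30.5 -21.6] zmax 74.2
tab 49 x [-39.2 -26.  -14.9] y [102.5 109.3 115.4] zmax 71.5
blade 288 x [ 7.4 17.1 23. ] y [-82.7   3.   84.2] zmax 69.3
tcp in block -30.720483230160582 141.2633439403076
```

```bash
python3 -m crank '[[0,0,0,0,-2.5,30,255],[0,0,0,0,-2.5,60,255],[0,0,0,0,-2.5,60,255],[0,0,0,0,-2.5,60,255],[0,0,0,6,-2.5,60,255],[0,0,0,12,-2.5,60,255],[0,0,0,18,-2.5,60,255],[0,0,0,22,-2.5,60,255]]' && python3 -m crank '[[0,0,0,4,0,0,255],[0,0,0,8,0,0,255],[0,0,0,12,0,0,255],[0,0,0,16,0,0,255],[0,0,0,20,0,0,255],[0,0,0,24,0,0,255],[0,0,0,24,0,0,255]]'; python3 bk.py
```

```text
time: 12.55
eef_pos: [542.1, 151.2, 54.5]
ee_rot: [[-0.135, -0.991, 0.003], [-0.991, 0.135, 0.002], [-0.002, -0.003, -1.0]]
ft_force: [0.8, 1.3, 2.3]
width: -0.002
gripper_force: 0.7
time: 13.13
eef_pos: [537.4, 126.8, 52.6]
ee_rot: [[-0.135, -0.991, -0.001], [-0.991, 0.135, -0.001], [0.001, 0.001, -1.0]]
ft_force: [0.4, 0.3, 0.2]
width: -0.002
gripper_force: 0.0
knob 42 x [-19.8  -8.5   0.9] y [-38.2 -30.6 -21.8] zmax 74.0
tab 24 x [-28.6 -20.1 -14.9] y [71.1 77.3 84.1] zmax 73.2
blade 287 x [ 9.9 17.  22.2] y [-83.8   2.7  84.3] zmax 68.3
tcp in block -27.94554371842756 94.5206435155051
```

```bash
python3 -m crank '[[0,0,0,3,0,0,255],[0,0,0,6,0,0,255],[0,0,0,9,0,0,255],[0,0,0,11,0,0,255],[0,0,0,11,0,0,255]]' && python3 -m crank '[[0,0,0,1,0,0,255],[0,0,0,2,0,0,255],[0,0,0,2,0,0,255]]' && python3 -m crank '[[0,0,0,1,0,0,255],[0,0,0,2,0,0,255],[0,0,0,2,0,0,255]]'
```

```text
time: 13.6
eef_pos: [536.1, 116.2, 52.6]
ee_rot: [[-0.135, -0.991, -0.001], [-0.991, 0.135, -0.001], [0.001, 0.001, -1.0]]
ft_force: [-0.8, -0.1, 0.1]
width: -0.003
gripper_force: 0.0
time: 13.85
eef_pos: [536.1, 114.7, 52.7]
ee_rot: [[-0.135, -0.991, -0.0], [-0.991, 0.135, -0.0], [0.0, 0.0, -1.0]]
ft_force: [-0.0, 1.0, -0.7]
width: -0.0
gripper_force: 0.2
time: 14.1
eef_pos: [535.8, 112.8, 52.8]
ee_rot: [[-0.135, -0.991, 0.0], [-0.991, 0.135, 0.0], [-0.0, 0.0, -1.0]]
ft_force: [-1.2, 1.7, -0.1]
width: 0.004
gripper_force: 0.6
```

```bash
for i in 1 2; do python3 -m crank '[[0,0,0,0.8,0,0,255],[0,0,0,1.6,0,0,255],[0,0,0,2.4,0,0,255],[0,0,0,2.4,0,0,255]]'|grep -E "eef_pos|force"; done; python3 bk.py | tail -1
```

```text
eef_pos: [535.8, 112.3, 52.8]
ft_force: [-1.0, 8.1, -1.7]
gripper_force: 3.8
eef_pos: [535.7, 111.8, 52.9]
ft_force: [-2.4, 15.2, -1.5]
gripper_force: 6.9
tcp in block -27.48099334216382 79.25879652847561
```

The wedge jammed at about y +61 with 15 N. I back off and lift clear.

```bash
python3 -m crank '[[0,0,0,-10,0,0,255],[0,0,0,-30,0,0,255],[0,0,0,-30,0,-30,255],[0,0,0,-30,0,-70,255],[0,0,0,-60,0,-100,255],[0,0,0,-100,0,-120,255],[0,0,0,-140,0,-120,255],[0,0,0,-140,0,-120,255]]'; python3 bk.py; python3 look.py pics/s3.png
```

```text
time: 15.48
eef_pos: [555.3, 252.1, 174.0]
ee_rot: [[-0.132, -0.991, 0.003], [-0.991, 0.132, 0.002], [-0.002, -0.003, -1.0]]
ft_force: [-0.1, -0.7, -1.3]
width: 0.001
gripper_force: 0.0
knob 41 x [-18.4  -8.4   1.1] y [-37.8 -30.8 -22.7] zmax 74.8
tab 47 x [-40.3 -25.8 -14.6] y [55.7 62.5 68.5] zmax 72.2
blade 291 x [ 9.  17.2 22. ] y [-83.5   2.1  84.7] zmax 68.7
tcp in block -27.714751142025758 218.58307354155167
```

View pics/s3.png

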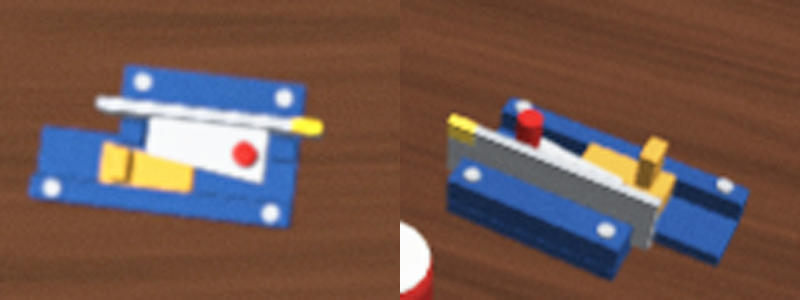

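The blade is upright against the jaw with its yellow tip away from the wedge. The bar is on the blade (knob at left-panel (245,153)), and the wedge has stayed in behind it with its tab at (115,162). The gripper is clear, so I hand in.

```bash
python3 -c "from workcell import sign_off; print(sign_off())"
```

```text
the job is handed in; nothing more can be done
None
```

The yellow-tipped blade is down in the slot, centred with its tip away from the wedge; the bar is against it, the wedge is jammed (last push about 15 N), the gripper is clear of everything, and the job is handed in, with no verdict returned by the sign-off.

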